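# Load a pressing die: spacer discs, then plunger edge-first

## Task

Get the pressing die ready for the sample press: drop both brass spacer discs into its bore so that they lie flat as one column, then fit the red plunger on top of them. The plunger is a close fit, so start it edge-first: lean it about 15 degrees, set its lower edge about 5 mm into the mouth of the bore, and only then straighten it and slide it fully home onto the discs, and let go. Leave the amber bottles, beaker, dish and spatula around it where they are.

Things in the scene. Friction and masses are not known exactly. Their poses are not given: they have to be found in the camera images.
- die: The pressing die, fixed to the table: an 100 x 100 mm bare-metal block on a blue foot plate 140 x 120 x 12 mm, 97 mm tall in all, with one upright round blind bore of 55.5 mm diameter, 75 mm deep, in the middle of its top. Origin at the centre of the underside, z up along the bore
- die_mouth (a point): Centre of the bore's mouth, level with the die's top face (97 mm above the table); the edge of the mouth is square, without a usable lead-in
- die_floor (a point): Centre of the bore's flat floor, 75 mm below the mouth
- plunger_grip (a point): Centre of the plunger's black grip. The plunger (0.21 to 0.42 kg) stands upright on the table: an red shaft 54 mm in diameter and 80 mm long with a small chamfer at the foot (51 mm across at the very end, full width 3 mm higher), and above it the black round grip, 30 mm in diameter and 45 mm long; 125 mm long in all. This point is on the axis, 102.5 mm above the foot; z points from foot to grip
- plunger_foot (a point): Centre of the flat foot face of the plunger, the end that goes into the bore; z points from foot to grip
- disc_a_center (a point): Centre of a brass spacer disc, 52 mm in diameter and 18 mm thick (about 100 g), with a flat dark spot in the middle of its top, lying flat on the table, z is its axis. The discs are alike and may go in either order or way up; dropped flat into the mouth they fall to the bottom and cannot jam. The two together make a column 36 mm tall
- disc_b_center (a point): Centre of the other, identical brass spacer disc (52 mm in diameter, 18 mm thick)
- amber_a: Bystander, to be left alone: amber glass bottle with black cap, 60 mm across, 130 mm tall; origin at the centre of its underside
- amber_b: Bystander, to be left alone: amber glass bottle with white cap, 66 mm across, 150 mm tall; origin at the centre of its underside
- beaker: Bystander, to be left alone: clear glass beaker, 70 mm across, 90 mm tall; origin at the centre of its underside
- spatula: Bystander, to be left alone: thin steel lab spatula with flat ends, lying flat, 145 mm long, 16 mm wide, origin under its middle, along its own x axis
- dish: Bystander, to be left alone: shallow glass dish, 90 mm across, 16 mm tall; origin at the centre of its underside
Mind the look-alikes: they are no part of the job. Leave any purple look-alike of the part that bears disc_a_center alone. Of the things that look like the die, take the one that is farthest from the robot's base at the start.

How it is judged:
By the outcome, as a careful person would: the job done as asked, in the order asked, and still so for the second after the job is handed in, with the robot touching nothing.
It also fails if it takes over 67 s, if anything falls off the work surface, if the arm or the gripper's body presses on something with over 40 N, if the wrist force passes 120 N, or if a joint passes its speed limit or range.

## Robot

A 6-joint arm with a two-finger parallel gripper is mounted at the origin on the work surface. World frame = base frame: x ahead of the robot, y to its left, z up, the work surface at z = 0. Lengths are in mm, angles in degrees, forces in N, time in s.
With the tool pointing down it reaches from about 350 to 850 mm from the base axis. Payload 8.1 kg.
Tool frame: the origin (TCP) lies midway between the tips of the shut fingers; the grasp point (between the pads) lies 19 mm behind it; z points along the fingers, y is the direction in which the jaws open and shut (so a half turn about z gives the same grasp; the last joint's range is limited). The gripper opens to 93 mm and grips with 3 to 60 N. Pads are 15 mm wide; open, the fingers measure 128 mm over their backs; the gripper's body (75 mm by 188 mm) begins 65 mm behind the grasp point.
Start: joints at [63.232, 7.471, 85.268, -0, 87.261, -4.893], TCP at [223.534, 556.81, 218.635] pointing down, gripper open.
Joint ranges: [-169.43, 169.43], [-51.17, 129.36], [1.28, 143.12], [-76.62, 256.62], [0, 156.53], [-152.29, 152.29]. Speed limits (degrees/s): [136.94, 136.94, 159.86, 180, 180, 180].

## Interface

Orientations are given as a 3x3 rotation matrix whose columns are the frame's x, y, z axes.
In Python, from cell import * gives the robot as it stands.
- The arm moves only by the tool send_rows, never from a script. Its argument "commands" is a list that holds one entry, the list of rows, each a list of 5 numbers: the opening, from 0 (shut) to 1 (fully open), then the shift along the tool's x, y, z in mm, then the turn about the tool's z in degrees. A call has 1 to 12 rows; each row is the pose to reach, as a shift and turn from the pose commanded when the call began, along the tool's axes at that moment; what a row does not reach only later rows make up. A row lasts 1/10 s, in which the tool goes at most 50 mm and 8.59 degrees, less where a joint would pass 70% of its speed; a pose out of reach is approached as far as the arm can. A call with a gripper value outside its range is refused whole. The fingers move at their own pace and stop on an object; "squeeze" is the grip in N (left out, the last holds). Time passes only in rows, so rows that repeat a pose let the fingers close. It gives the time, the measured TCP pose, the force and the opening at its end, in the units of the state.
- state(): the state, without advancing time (a new reading comes with each control period).
- snapshot(name): name is "scene" or "top"; returns a dict with "frame" (400x640x3 uint8, red, green, blue), "mtx" (3x3 intrinsics, pixels), "dist_coeffs" ([k1, k2, p1, p2, k3] as OpenCV has them; the pictures are not rectified), "pose" (4x4, takes a point from camera to world coordinates). Camera axes: x right, y down, z forward; pixel columns grow to the right and rows downward; lengths in mm; the calibration is good to about 2 mm. A picture is of the moment at which its call begins. There is no depth.
- finish_job(): hands the job in, once; it reports no verdict.
Trained networks look in the newest picture that a camera, given by its name, has taken for a name from the list of things; names that differ only in an ending like _2 or _b are one class to them, and where a whole thing is asked for, a point or a joint stands for the part that bears it (a point fixed in the world has none). Each returns a list of dicts, best first, with "confidence" (0 to 1); they miss things now and then, are a little off and sometimes report something else, mostly with a low value. They report only what shows in the picture. A call takes as long as a camera call. They do not tell look-alikes from the thing itself.
- silhouettes(camera, target): "pixels" (400x640 bool, what is visible of it) and "xy" ([column, row] in pixels, amid what is visible of it).
The state is a dict: "t": time; "q": joint angles; "joint_velocities": joint speeds; "joint_torque": joint torques, N m; "eef_pos": TCP position; "ee_rot": TCP orientation; "force": force on the tool from outside, world axes, zero at the start; "torque": the same for the moment, N m; "finger_gap": finger opening in mm.
Only numpy, scipy, OpenCV 4.12 (cv2) and the standard library are available. Lean on these libraries where they do the work, as an engineer would, in place of code of your own. Each camera call takes 0.05 s, during which the arm holds its last target. There are 200 camera calls.

## Working session

There is one attempt and no reset: what is moved stays moved. The work goes in short steps, Python scripts to look and compute and a tool call to move; the robot and the scene stay as the last step left them, time stands still between calls to the robot, and variables do not carry over. Pictures are saved under pics/ and viewed, about 8 in all and at most 12, crops included, and the job is handed in when it is done.

Besides the shell and the picture viewer there is one more tool, called after "Request:" as name(argument=value, ...), one argument or row to a line, values as JSON. send_rows: Moves the arm, as the interface text tells. Its arguments: {"type":"object","properties":{"commands":{"type":"array"},"squeeze":{"type":"number"}},"required":["commands"]}

```bash
mkdir -p pics; ls
python3 - <<'E'
from cell import *
import cv2,numpy as np
for n in("scene","top"):
    s=snapshot(n); cv2.imwrite(f"pics/{n}0.png",s["frame"][:,:,::-1]); print(n,s["mtx"],s["dist_coeffs"],np.round(s["pose"],3))
    for t in("die","plunger_grip","disc_a_center"):
        for d in silhouettes(n,t): print(t,round(d["confidence"],2),np.round(d["xy"]),d["pixels"].sum())
print(state())
E
```

```text
pics
scene [[421.32631849   0.         315.66030664]
 [  0.         421.32631849 205.07317766]
 [  0.           0.           1.        ]] [-0.01548765  0.          0.          0.          0.        ] [[-4.940000e-01  6.420000e-01 -5.870000e-01  1.157552e+03]
 [ 8.690000e-01  3.720000e-01 -3.260000e-01  3.802710e+02]
 [ 9.000000e-03 -6.710000e-01 -7.410000e-01  9.039260e+02]
 [ 0.000000e+00  0.000000e+00  0.000000e+00  1.000000e+00]]
die 0.97 [396. 191.] 2169
die 0.93 [319. 223.] 2460
die 0.59 [214. 218.] 272
plunger_grip 0.58 [403. 246.] 785
disc_a_center 0.76 [238. 232.] 309
disc_a_center 0.56 [213. 217.] 258
top [[373.51263646   0.         319.27823147]
 [  0.         373.51263646 202.86738361]
 [  0.           0.           1.        ]] [-0.06411167  0.          0.          0.          0.        ] [[-1.300000e-02 -9.960000e-01  9.000000e-02  4.457380e+02]
 [-1.000000e+00  1.300000e-02 -5.000000e-03  9.697000e+00]
 [ 4.000000e-03 -9.000000e-02 -9.960000e-01  1.014441e+03]
 [ 0.000000e+00  0.000000e+00  0.000000e+00  1.000000e+00]]
die 0.83 [307. 214.] 2327
plunger_grip 0.91 [220. 21
[... 158 characters left out ...]
04195e-03,
        8.72599949e+01, -4.89339431e+00]), 'joint_velocities': array([ 0.01904662, -0.06391332, -0.09771297, -0.1035485 , -0.16922741,
       -0.14095628]), 'joint_torque': array([-2.13340189e-05, -5.58977973e+01, -4.91326010e+01,  7.67152850e-02,
        2.64714070e-02, -2.84554972e-05]), 'eef_pos': array([223.51795818, 556.74594658, 218.4966746 ]), 'ee_rot': array([[-9.27995661e-01,  3.72590991e-01, -8.08169076e-05],
       [ 3.72591000e-01,  9.27995637e-01, -2.10642588e-04],
       [-3.48579319e-06, -2.25587061e-04, -9.99999975e-01]]), 'force': array([ 1.24521677, -0.34195676,  0.60630358]), 'torque': array([0.01107925, 0.02407037, 0.04636002]), 'finger_gap': 93.13412521532942}
```

View pics/scene0.png

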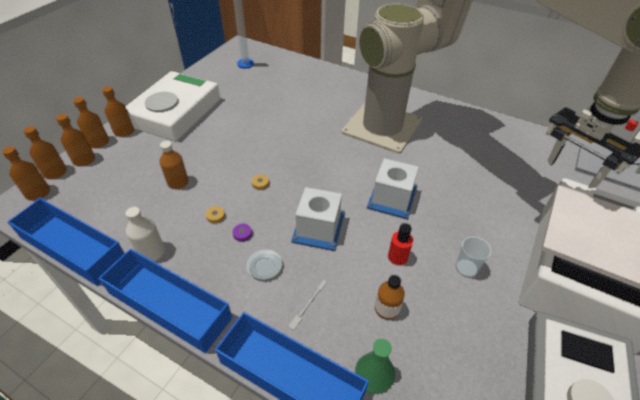

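View pics/top0.png

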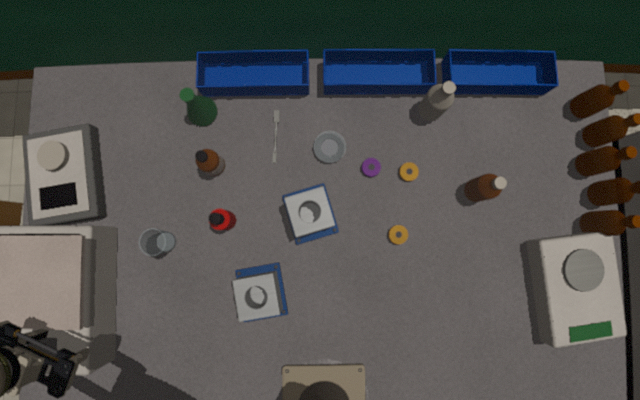

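Scene: dies at scene (320,220) and (396,190), top (309,212) and (260,293). The one meant is farther from the base (base at scene (385,110), top ~(323,390)), so it is (320,220) / (309,212). Brass discs are at top (409,172) and (398,235). The purple one at (371,167) is the look-alike. The plunger is at top (221,220), scene (401,245).

```bash
cat > h.py <<'E'
from cell import *
import cv2,numpy as np
def ray(s,px):
    u=cv2.undistortPoints(np.array([[px]],float),s["mtx"],s["dist_coeffs"])[0,0]
    P=s["pose"]; return P[:3,3],P[:3,:3]@[u[0],u[1],1]
def onz(s,px,z):
    o,d=ray(s,px); return (o+d*(z-o[2])/d[2])[:2]
def proj(s,X):
    P=np.linalg.inv(s["pose"]); return cv2.projectPoints(np.atleast_2d(X).astype(float),cv2.Rodrigues(P[:3,:3])[0],P[:3,3],s["mtx"],s["dist_coeffs"])[0][:,0]
def circ(x,y,z,r):
    a=np.linspace(0,2*np.pi,72); return np.c_[x+r*np.cos(a),y+r*np.sin(a),0*a+z]
def crop(s,c,w,h,k,curves=()):
    c=np.array(c); im=s["frame"][c[1]-h//2:c[1]+h//2,c[0]-w//2:c[0]+w//2,::-1]
    im=cv2.resize(im,None,fx=k,fy=k,interpolation=cv2.INTER_CUBIC)
    for q in curves:
        p=(proj(s,q)-[c[0]-w//2,c[1]-h//2]+.5)*k
        cv2.polylines(im,[np.round(p).astype(int)],False,(0,255,0),1)
    return im
E
python3 - <<'E'
from h import *
S=snapshot("scene");T=snapshot("top")
import pickle; pickle.dump((S,T),open("st.pkl","wb"))
for n,s,pts in(("S",S,[(261,181),(215,215),(401,245)]),("T",T,[(398,235),(409,172),(221,220)])):
    hsv=cv2.cvtColor(s["frame"],cv2.COLOR_RGB2HSV)
    for i,p in enumerate(pts):
        m=np.zeros(hsv.shape[:2],bool);m[p[1]-20:p[1]+20,p[0]-20:p[0]+20]=1
        h=hsv[...,0];v=(hsv[...,1]>110)&(hsv[...,2]>50)
        m&=v&(((h>8)&(h<35)) if i<2 else ((h<6)|(h>172)))
        m=m.astype(np.uint8); cnt=max(cv2.findContours(m,0,2)[0],key=cv2.contourArea)
        hull=cv2.convexHull(cnt); M=cv2.moments(hull); c=(M['m10']/M['m00'],M['m01']/M['m00'])
        print(n,i,np.round(c,1),M['m00'],onz(s,c,12 if i<2 and n=="S" else (16 if i<2 else 40)).round(1))
print("die mouth",onz(T,(309,212),97),onz(S,(319.5,205),97),"grip",onz(T,(217,220),125),onz(S,(404,229),125))
a=crop(T,(309,212),80,60,5);b=crop(S,(320,215),80,60,5);c=crop(T,(400,205),80,100,5)
d=crop(S,(238,205),80,60,5);e=crop(T,(221,220),40,40,5);f=crop(S,(402,243),40,40,5)
im=np.zeros((600,800,3),np.uint8);im[:300,:400]=a;im[:300,400:]=b;im[300:,:400]=cv2.resize(c,(400,500))[100:400];im[300:,400:]=d
cv2.imwrite("pics/c1.png",im)
cv2.imwrite("pics/c2.png",np.hstack([cv2.resize(e,(400,400)),cv2.resize(f,(400,400))]))
E
```

```text
S 0 [259.9 181.6] 171.5 [ 452.6 -203.7]
S 1 [214.9 214.5] 212.0 [ 623.4 -238. ]
S 2 [399.9 247.6] 616.0 [493.3 257.9]
T 0 [397.7 234.1] 279.5 [ 449.4 -203.8]
T 1 [408.4 171.4] 277.5 [ 618.8 -238.6]
T 2 [221.9 219.2] 430.5 [494.1 260.3]
die mouth [506.43898641  30.75960209] [513.65824151  34.00006628] grip [488.14747683 250.33583557] [502.42439184 257.69799167]
```

View pics/c1.png

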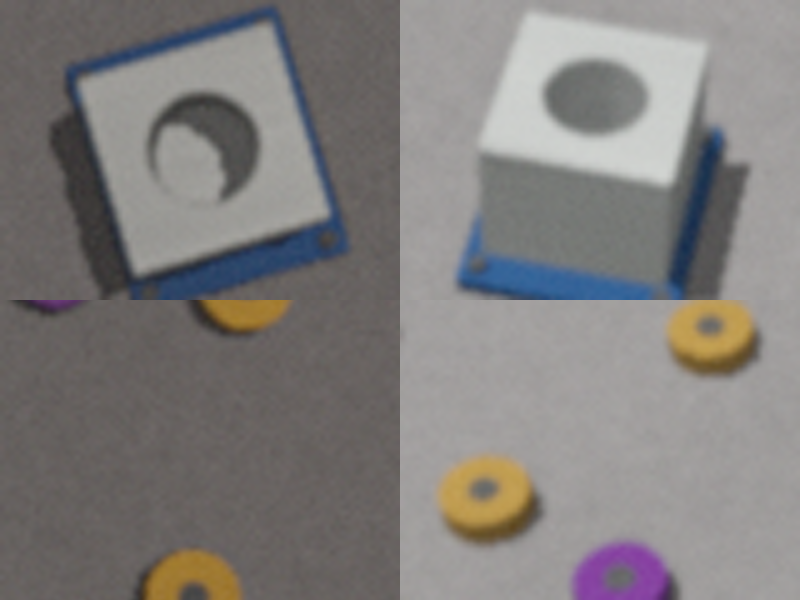

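Top left and right show the far die's bore at top (309.5,211.5) and scene (318.6,204). Two brass discs with dark spots are in view, and the purple one is separate and left alone. Next I fit the mouth and plunger properly.

```bash
cat >> h.py <<'E'
def quadfit(s,c0,zt=97):
    """fit die top face: x,y,yaw by bright mask overlap"""
    from scipy.optimize import minimize
    g=cv2.GaussianBlur(cv2.cvtColor(s["frame"],cv2.COLOR_RGB2GRAY),(0,0),.6).astype(float)
    k=np.linspace(-48,48,33); U,V=[a.ravel() for a in np.meshgrid(k,k)]
    def samp(x,y,w,sz):
        X=np.c_[x+(U*np.cos(w)-V*np.sin(w))*sz,y+(U*np.sin(w)+V*np.cos(w))*sz,0*U+zt]
        p=proj(s,X).astype(np.float32); return cv2.remap(g.astype(np.float32),p[:,:1],p[:,1:],1)[:,0]
    e=np.maximum(abs(U),abs(V))>44; r=np.hypot(U,V)
    def cost(v):
        x,y,w=v[0],v[1],np.radians(v[2])
        a=samp(x,y,w,1.0); b=samp(x,y,w,1.12)
        return -(a[e].mean()-b[e].mean())
    return minimize(cost,[*c0,17.5],method="Nelder-Mead",options=dict(initial_simplex=[[c0[0]+i,c0[1]+j,17.5+k] for i,j,k in((-3,-3,-3),(5,0,0),(0,5,0),(0,0,5))])).x
def borefit(s,c0):
    from scipy.optimize import minimize
    g=cv2.GaussianBlur(cv2.cvtColor(s["frame"],cv2.COLOR_RGB2GRAY),(0,0),.6).astype(np.float32)
    def samp(x,y,r):
        p=proj(s,circ(x,y,97,r)).astype(np.float32); return cv2.remap(g,p[:,:1],p[:,1:],1)[:,0]
    f=lambda v: -(np.median(samp(*v,31))-np.mean(samp(*v,24.5))) - .0 + samp(*v,31.5).std()*.5
    return minimize(f,c0,method="Nelder-Mead",options=dict(initial_simplex=[[c0[0]-3,c0[1]-3],[c0[0]+4,c0[1]],[c0[0],c0[1]+4]])).x
E
python3 - <<'E'
from h import *
import pickle
S,T=pickle.load(open("st.pkl","rb"))
for n,s in(("S",S),("T",T)):
    c=onz(s,(318.6,204) if n=="S" else (309.4,211.5),97)
    print(n,c.round(1),quadfit(s,c).round(1),borefit(s,c).round(1))
q=[circ(496,258,z,r) for z,r in((125,15),(80,15),(80,27),(0,26))]
im=[]
for s,c in((T,(221,220)),(S,(402,243))): im.append(crop(s,c,50,50,8,q))
cv2.imwrite("pics/c2.png",np.hstack(im))
E
```

```text
S [511.8  30.3] [511.   30.3  17. ] [511.7  30.4]
T [507.7  29.8] [508.3  30.4  16.1] [507.7  31.1]
```

View pics/c2.png

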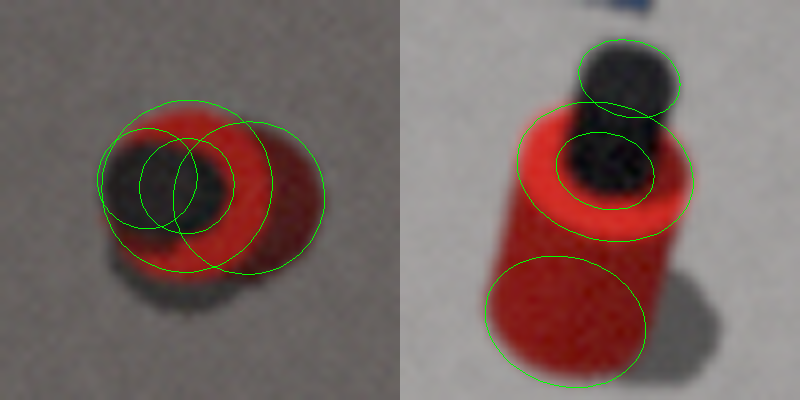

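The green overlay at (496,258) sits about 1 px too far out in both views, so the plunger is at ≈(494,258). The die is at ≈(510,30), yaw about 17°. Moving to disc A.

Request:
send_rows(
  commands=[
    [[1, -495, -621, 0, 51], [1, -495, -621, 0, 51], [1, -495, -621, 0, 51], [1, -495, -621, 0, 51], [1, -495, -621, 0, 51], [1, -495, -621, 0, 51], [1, -495, -621, 0, 51], [1, -495, -621, 0, 51], [1, -495, -621, 0, 51], [1, -495, -621, 0, 51], [1, -495, -621, 0, 51], [1, -495, -621, 0, 51]],
  ],
)

```text
t: 1.7
eef_pos: [396.1, -20.1, 219.2]
ee_rot: [[-0.294, 0.956, 0.002], [0.956, 0.294, -0.0], [-0.001, 0.002, -1.0]]
force: [0.1, 0.6, -0.4]
finger_gap: 92.9
```

```bash
cat > st.py <<'E'
import sys
from cell import *
import numpy as np
s=state();R=s["ee_rot"];p=s["eef_pos"]
print("t",round(s["t"],2),"p",p.round(1),"yaw",np.degrees(np.arctan2(R[1,0],R[0,0])).round(2),"R33",R[2,2].round(4),"F",s["force"].round(1),"gap",round(s["finger_gap"],1),"q",s["q"].round(0))
if len(sys.argv)>3:
    d=np.array(sys.argv[1:4],float)-p; print("shift",(R.T@d).round(1))
E
python3 st.py 451 -204 120
```

```text
t 1.7 p [396.1 -20.1 219.2] yaw 107.12 R33 -1.0 F [ 0.1  0.6 -0.4] gap 92.9 q [-10. -26. 115.   0.  91. -27.]
shift [-191.9   -1.8   99.3]
```

Request:
send_rows(
  commands=[
    [[1, -100, -1, 60, 0], [1, -192, -2, 100, 0], [1, -192, -2, 120, 0], [1, -192, -2, 120, 0], [1, -192, -2, 160, 0], [1, -192, -2, 190, 0], [1, -192, -2, 207, 0], [1, -192, -2, 214, 0], [1, -192, -2, 214, 0], [0.5, -192, -2, 214, 0], [0.4, -192, -2, 214, 0], [0.4, -192, -2, 214, 0]],
  ],
  squeeze=20,
)

```text
t: 2.9
eef_pos: [451.6, -202.5, 6.2]
ee_rot: [[-0.295, 0.956, 0.002], [0.956, 0.295, -0.001], [-0.002, 0.002, -1.0]]
force: [-0.5, -0.2, -0.2]
finger_gap: 73.8
```

Request:
send_rows(
  commands=[
    [[0.2, 0, 0, 0, 0], [0.2, 0, 0, 0, 0], [0.2, 0, 0, 0, 0], [0.2, 0, 0, 0, 0]],
  ],
)

```text
t: 3.3
eef_pos: [450.5, -202.1, 4.9]
ee_rot: [[-0.294, 0.956, 0.0], [0.956, 0.294, -0.0], [-0.0, 0.0, -1.0]]
force: [-0.6, -0.5, 3.3]
finger_gap: 51.8
```

```bash
python3 st.py 510 30.4 200
```

```text
t 3.3 p [ 450.5 -202.1    4.9] yaw 107.13 R33 -1.0 F [-0.6 -0.5  3.3] gap 51.8 q [-30.   4. 113.  -0.  63. -47.]
shift [ 204.6  125.3 -195.1]
```

Request:
send_rows(
  commands=[
    [[0.2, 0, 0, -20, 0], [0.2, 0, 0, -60, 0], [0.2, 30, 20, -105, 0], [0.2, 70, 43, -130, 0], [0.2, 110, 67, -130, 0], [0.2, 150, 92, -125, 0], [0.2, 185, 113, -120, 0], [0.2, 204.6, 125.3, -115, 0], [0.2, 204.6, 125.3, -112, 0], [0.2, 204.6, 125.3, -112, 0], [0.2, 204.6, 125.3, -112, 0]],
  ],
  squeeze=25,
)

```text
t: 4.4
eef_pos: [509.6, 29.5, 116.4]
ee_rot: [[-0.294, 0.956, -0.001], [0.956, 0.294, -0.0], [-0.0, -0.001, -1.0]]
force: [-0.9, -0.8, -0.6]
finger_gap: 51.5
```

```bash
python3 st.py
python3 - <<'E'
from h import *
S=snapshot("scene");T=snapshot("top")
p=state()["eef_pos"]
q=[circ(p[0],p[1],z,26) for z in(p[2]-5,p[2]+13)]+[circ(p[0],p[1],97,27.75)]
cv2.imwrite("pics/d1.png",np.hstack([crop(T,(307,207),64,80,6,q),crop(S,(319,203),64,80,6,q)]))
E
```

```text
t 4.4 p [509.6  29.5 116.4] yaw 107.08 R33 -1.0 F [-0.9 -0.8 -0.6] gap 51.5 q [ -2.  -2. 106.  -0.  76. -20.]
```

View pics/d1.png

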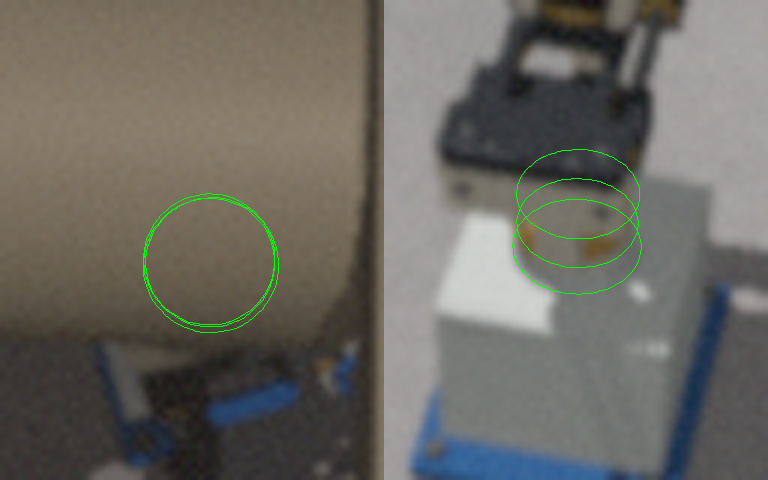

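The top view is blocked by the arm, and the scene view shows the disc between the fingers over the bore, consistent with the overlay. I'll probe down gently.

Request:
send_rows(
  commands=[
    [[0.2, 0.9, 0.4, 8, 0], [0.2, 0.9, 0.4, 11, 0], [0.2, 0.9, 0.4, 13, 0], [0.2, 0.9, 0.4, 14, 0], [0.2, 0.9, 0.4, 15, 0], [0.2, 0.9, 0.4, 16, 0], [0.2, 0.9, 0.4, 16, 0]],
  ],
  squeeze=25,
)

```text
t: 5.2
eef_pos: [509.9, 31.6, 100.5]
ee_rot: [[-0.295, 0.956, -0.0], [0.956, 0.295, 0.0], [0.0, -0.0, -1.0]]
force: [-1.4, 1.6, -1.6]
finger_gap: 51.1
```

```bash
python3 st.py 510 30.4 98;python3 -c "
from cell import *;print(state()['torque'])"
```

```text
t 5.2 p [509.9  31.6 100.5] yaw 107.13 R33 -1.0 F [-1.4  1.6 -1.6] gap 51.1 q [ -2.  -1. 107.   0.  74. -19.]
shift [-1.2 -0.3  2.5]
[0.18300114 0.07501068 0.00220032]
```

Request:
send_rows(
  commands=[
    [[0.2, 0, 0, 1, 0], [0.2, 0, 0, 2, 0], [0.2, 0, 0, 2, 0]],
  ],
)

```text
t: 5.5
eef_pos: [509.9, 31.6, 98.4]
ee_rot: [[-0.295, 0.956, -0.0], [0.956, 0.295, 0.0], [0.0, -0.0, -1.0]]
force: [-1.1, 2.3, -1.3]
finger_gap: 51.3
```

```bash
python3 st.py;python3 - <<'E'
from h import *
S=snapshot("scene"); cv2.imwrite("pics/d2.png",crop(S,(319,203),80,60,8))
E
```

```text
t 5.5 p [509.9  31.6  98.4] yaw 107.13 R33 -1.0 F [-1.1  2.3 -1.3] gap 51.3 q [ -2.  -1. 107.   0.  74. -19.]
```

View pics/d2.png

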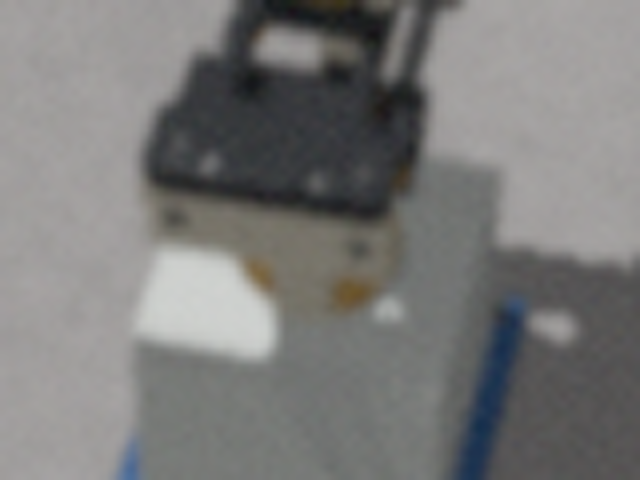

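The disc entered the mouth without resistance in z. Releasing it and moving to disc B.

Request:
send_rows(
  commands=[
    [[0.8, 0, 0, 0, 0], [0.8, 0, 0, 0, 0], [0.8, 0, 0, 0, 0], [0.8, 0, 0, -10, 0], [0.9, 0, 0, -40, 0], [1, 0, 0, -60, 0]],
  ],
)

```text
t: 6.15
eef_pos: [510.5, 31.3, 160.9]
ee_rot: [[-0.294, 0.956, 0.001], [0.956, 0.294, -0.0], [-0.001, 0.001, -1.0]]
force: [0.8, -0.8, -0.3]
finger_gap: 85.9
```

```bash
python3 st.py 621 -238 60
```

```text
t 6.15 p [510.5  31.3 160.9] yaw 107.12 R33 -1.0 F [ 0.8 -0.8 -0.3] gap 85.9 q [ -2.  -4. 103.  -0.  81. -19.]
shift [-289.8   26.2  101.1]
```

Request:
send_rows(
  commands=[
    [[1, -50, 5, 0, 0], [1, -98, 9, 0, 0], [1, -147, 13, 0, 0], [1, -195, 18, 10, 0], [1, -240, 22, 35, 0], [1, -275, 25, 65, 0], [1, -290, 26, 100, 0], [1, -290, 26, 130, 0], [1, -290, 26, 148, 0], [1, -290, 26, 153.5, 0], [0.6, -290, 26, 153.5, 0], [0.4, -290, 26, 153.5, 0]],
  ],
  squeeze=25,
)

```text
t: 7.35
eef_pos: [621.7, -238.2, 7.4]
ee_rot: [[-0.295, 0.955, 0.003], [0.955, 0.295, -0.001], [-0.002, 0.002, -1.0]]
force: [-0.1, -0.2, 0.6]
finger_gap: 81.5
```

Request:
send_rows(
  commands=[
    [[0.2, 0, 0, 0, 0], [0.2, 0, 0, 0, 0], [0.2, 0, 0, 0, 0], [0.2, 0, 0, 0, 0], [0.2, 0, 0, 0, 0]],
  ],
)

```text
t: 7.85
eef_pos: [620.6, -238.2, 5.8]
ee_rot: [[-0.294, 0.956, 0.001], [0.956, 0.294, -0.0], [-0.0, 0.001, -1.0]]
force: [-0.6, 0.2, 4.2]
finger_gap: 51.3
```

```bash
python3 st.py 510 31.6 110;python3 - <<'E'
from h import *
T=snapshot("top"); cv2.imwrite("pics/d3.png",crop(T,(340,200),160,110,5,[circ(621,-238,18,26)]))
E
```

```text
t 7.85 p [ 620.6 -238.2    5.8] yaw 107.13 R33 -1.0 F [-0.6  0.2  4.2] gap 51.3 q [-25.  28.  84.   0.  68. -43.]
shift [ 290.4  -26.2 -104.4]
```

View pics/d3.png

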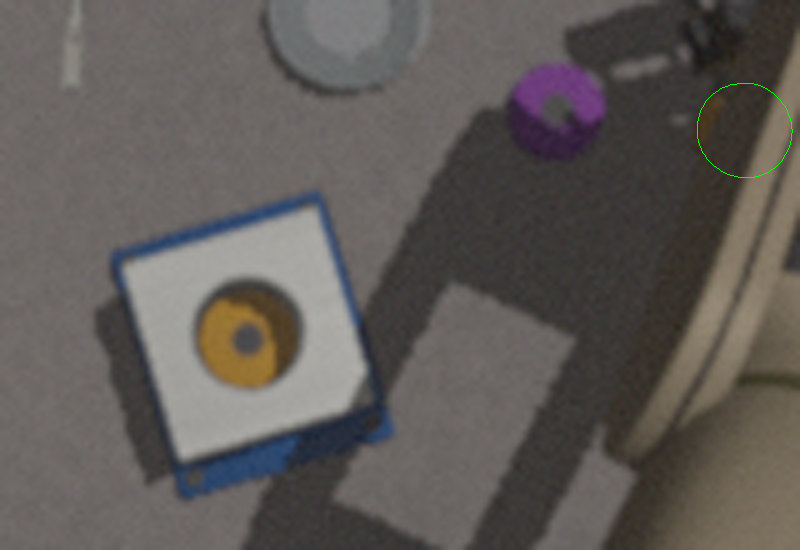

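Disc A lies flat at the bottom of the right bore (crop (248,335)), and the purple disc is untouched. Now disc B.

Request:
send_rows(
  commands=[
    [[0.2, 0, 0, -20, 0], [0.2, 10, -1, -65, 0], [0.2, 45, -4, -105, 0], [0.2, 92, -8, -130, 0], [0.2, 141, -13, -130, 0], [0.2, 190, -17, -130, 0], [0.2, 238, -22, -125, 0], [0.2, 275, -25, -118, 0], [0.2, 291, -26, -112, 0], [0.2, 291, -26, -110, 0], [0.2, 291, -26, -108, 0], [0.2, 291, -26, -106, 0]],
  ],
)

```text
t: 9.1
eef_pos: [510.4, 31.1, 111.2]
ee_rot: [[-0.293, 0.956, 0.0], [0.956, 0.293, -0.0], [-0.001, 0.0, -1.0]]
force: [0.1, -0.5, -1.3]
finger_gap: 51.3
```

Request:
send_rows(
  commands=[
    [[0.2, 0, 0, 2, 0], [0.2, 0, 0, 4, 0], [0.2, 0, 0, 6, 0], [0.2, 0, 0, 8, 0], [0.2, 0, 0, 9, 0], [0.2, 0, 0, 10, 0], [0.2, 0, 0, 10.5, 0], [0.2, 0, 0, 10.5, 0]],
  ],
)

```text
t: 9.9
eef_pos: [509.7, 32.4, 100.6]
ee_rot: [[-0.295, 0.956, -0.0], [0.956, 0.295, 0.0], [0.0, -0.0, -1.0]]
force: [0.6, 0.7, -0.8]
finger_gap: 51.6
```

```bash
python3 st.py 510 31.6 98.5
```

```text
t 9.9 p [509.7  32.4 100.6] yaw 107.13 R33 -1.0 F [ 0.6  0.7 -0.8] gap 51.6 q [ -2.  -1. 107.   0.  74. -19.]
shift [-0.9  0.1  2.1]
```

Request:
send_rows(
  commands=[
    [[0.2, 0, 0, 1, 0], [0.2, 0, 0, 2, 0], [0.2, 0, 0, 2, 0], [0.8, 0, 0, 2, 0], [0.8, 0, 0, 2, 0], [0.8, 0, 0, 2, 0], [0.8, 0, 0, -10, 0], [0.9, 0, 0, -50, 0], [1, 0, 0, -90, 0], [1, 0, 0, -110, 0]],
  ],
)

```text
t: 10.9
eef_pos: [511.4, 32.3, 215.8]
ee_rot: [[-0.294, 0.956, 0.006], [0.956, 0.294, -0.0], [-0.002, 0.005, -1.0]]
force: [0.4, -0.9, 0.5]
finger_gap: 91.5
```

```bash
python3 st.py 494 258 180
```

```text
t 10.9 p [511.4  32.3 215.8] yaw 107.13 R33 -1.0 F [ 0.4 -0.9  0.5] gap 91.5 q [ -2.  -6. 100.   0.  87. -19.]
shift [220.9  49.7  35.7]
```

Request:
send_rows(
  commands=[
    [[1, 48, 11, 5, 0], [1, 96, 22, 10, 0], [1, 144, 33, 20, 0], [1, 190, 44, 35, 0], [1, 220.5, 51, 50, 0], [1, 220.5, 51, 70, 0], [0.8, 220.5, 51, 95, 0], [0.7, 220.5, 51, 112, 0], [0.6, 220.5, 51, 119.5, 0], [0.5, 220.5, 51, 119.5, 0], [0.4, 220.5, 51, 119.5, 0], [0.3, 220.5, 51, 119.5, 0]],
  ],
  squeeze=20,
)

```text
t: 12.1
eef_pos: [494.6, 258.4, 92.8]
ee_rot: [[-0.294, 0.956, 0.002], [0.956, 0.294, 0.001], [0.0, 0.002, -1.0]]
force: [0.2, 0.0, 0.1]
finger_gap: 49.5
```

Request:
send_rows(
  commands=[
    [[0.1, 0, 0, 0, 0], [0.1, 0, 0, 0, 0], [0.1, 0, 0, 0, 0], [0.1, 0, 0, 0, 0], [0.1, 0, 0, 0, 0]],
  ],
)

```text
t: 12.6
eef_pos: [494.0, 258.2, 91.7]
ee_rot: [[-0.294, 0.956, 0.001], [0.956, 0.294, 0.0], [0.0, 0.001, -1.0]]
force: [0.2, 0.6, 3.2]
finger_gap: 29.5
```

```bash
python3 st.py 510 32 150;python3 - <<'E'
from h import *
T=snapshot("top");S=snapshot("scene")
q=[circ(510,32,97-75+z,26) for z in(18,36)]+[circ(494,258,80,27)]
a=crop(T,(309,212),40,40,8,q[:2]);b=crop(S,(400,235),60,40,8,q)
cv2.imwrite("pics/d4.png",np.hstack([a,b]))
E
```

```text
t 12.6 p [494.  258.2  91.7] yaw 107.12 R33 -1.0 F [0.2 0.6 3.2] gap 29.5 q [ 22.   6. 100.  -0.  73.   5.]
shift [-220.9  -51.3  -58.4]
```

View pics/d4.png

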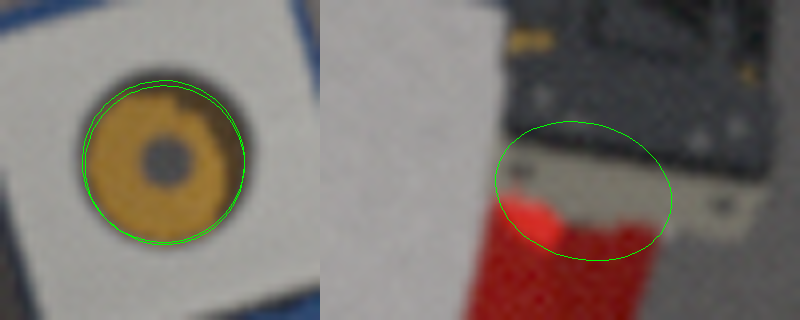

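Both discs lie flat and centred in the bore, with the top at the expected height. The fingers hold the plunger grip (29.5 mm). Next I lift it, carry it beside the die and lean it by pushing the shaft against the die's top edge, since the tool itself can't tilt.

Request:
send_rows(
  commands=[
    [[0.1, 0, 0, -20, 0], [0.1, 0, 0, -60, 0], [0.1, -20, -10, -78, 0], [0.1, -60, -26, -78, 0], [0.1, -100, -45, -78, 0], [0.1, -125, -51, -78, 0], [0.1, -136, -51, -78, 0], [0.1, -138, -51, -78, 0], [0.1, -142, -51, -78, 0], [0.1, -146, -51, -78, 0], [0.1, -149, -51, -78, 0], [0.1, -152, -51, -78, 0]],
  ],
  squeeze=20,
)

```text
t: 13.9
eef_pos: [489.5, 98.8, 169.2]
ee_rot: [[-0.296, 0.955, -0.0], [0.955, 0.296, 0.001], [0.001, 0.0, -1.0]]
force: [-0.8, 2.7, -1.3]
finger_gap: 29.4
```

```bash
python3 st.py 510 32 150
```

```text
t 13.9 p [489.5  98.8 169.2] yaw 107.19 R33 -1.0 F [-0.8  2.7 -1.3] gap 29.4 q [  5.  -7. 105.   0.  82. -12.]
shift [-69.9  -0.2  19.1]
```

Request:
send_rows(
  commands=[
    [[0.1, -3, 0, 0, 0], [0.1, -6, 0, 0, 0], [0.1, -9, 0, 0, 0], [0.1, -12, 0, 0, 0], [0.1, -15, 0, 0, 0], [0.1, -17.5, 0, 0, 0], [0.1, -17.5, 0, 0, 0]],
  ],
)

```text
t: 14.6
eef_pos: [494.9, 80.7, 169.2]
ee_rot: [[-0.294, 0.956, 0.0], [0.956, 0.294, -0.0], [-0.0, 0.0, -1.0]]
force: [-0.5, 3.0, -1.0]
finger_gap: 29.3
```

```bash
python3 st.py 510 32 150
```

```text
t 14.6 p [494.9  80.7 169.2] yaw 107.1 R33 -1.0 F [-0.5  3.  -1. ] gap 29.3 q [  3.  -6. 104.  -0.  82. -14.]
shift [-50.9   0.1  19.2]
```

Request:
send_rows(
  commands=[
    [[0.1, 0, 0, -5, 0], [0.1, 2, 0, -15, 0], [0.1, 2, 0, -30, 0], [0.1, 2, 0, -42, 0], [0.1, 2, 0, -45, 0], [0.1, 2, 0, -45, 0], [0.1, 2, 0, -45, 0]],
  ],
)

```text
t: 15.3
eef_pos: [494.0, 83.0, 213.9]
ee_rot: [[-0.294, 0.956, -0.0], [0.956, 0.294, -0.0], [-0.0, -0.0, -1.0]]
force: [0.1, 0.7, -3.8]
finger_gap: 29.7
```

```bash
python3 st.py 510 32 150
cat >> h.py <<'E'
def plcurves(th,L=110.7,off=0):
    "plunger curves, pivot=grasp point, foot trailing along tool +x by th deg"
    s=state();R=s["ee_rot"];p=s["eef_pos"]-19*R[:,2]
    t=np.radians(th); a=-np.sin(t)*R[:,0]-np.cos(t)*R[:,2]; u=np.cos(t)*R[:,0]-np.sin(t)*R[:,2]; v=R[:,1]
    f=p-a*L+off*u; w=np.linspace(0,2*np.pi,72)[:,None]
    g=lambda h,r: f+a*h+r*(np.cos(w)*u+np.sin(w)*v)
    return [g(0,25.5),g(80,27),g(125,15)],f,a,u
E
python3 - <<'E'
from h import *
S=snapshot("scene"); 
import pickle; pickle.dump(S,open("s5.pkl","wb"))
q,f,a,u=plcurves(16); print(f.round(1))
c=proj(S,f+40*a)[0].round().astype(int); print(c)
A=crop(S,c,50,60,8); B=crop(S,c,50,60,8,q)
cv2.imwrite("pics/d5.png",np.hstack([A,B]))
E
```

```text
t 15.3 p [494.   83.  213.9] yaw 107.12 R33 -1.0 F [ 0.1  0.7 -3.8] gap 29.7 q [  4.  -8. 101.  -0.  87. -13.]
shift [-53.4   0.3  63.9]
[484.7 112.1 126.1]
[349 190]
```

View pics/d5.png

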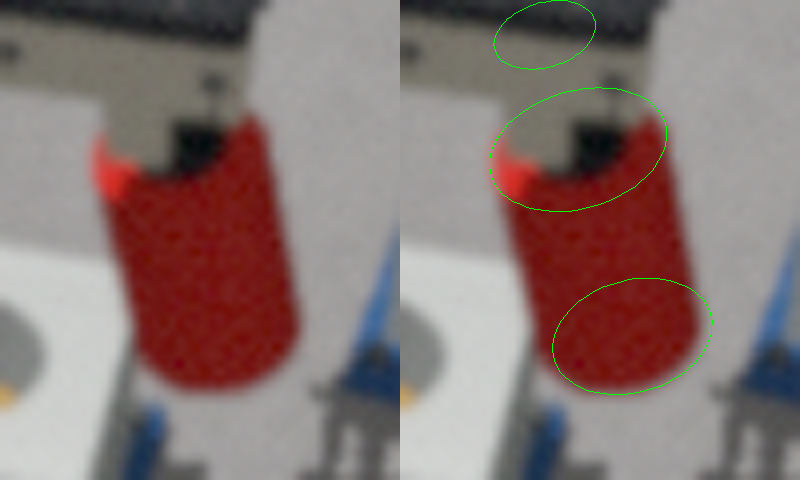

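The leaned plunger holds its lean, with the foot trailing away from the die. The overlay at 16° is slightly too large. Fitting the angle.

```bash
cat >> h.py <<'E'
def tiltfit(S,ths,L=110.7,show=True):
    hsv=cv2.cvtColor(S["frame"],cv2.COLOR_RGB2HSV); h=hsv[...,0]
    q,f,a,u=plcurves(float(np.mean(ths)),L); c=proj(S,f+40*a)[0].astype(int)
    m=((h<8)|(h>172))&(hsv[...,1]>130)&(hsv[...,2]>40); box=np.zeros_like(m); box[c[1]-40:c[1]+40,c[0]-35:c[0]+35]=1; m&=box
    m=m.astype(np.uint8); m=cv2.resize(m,None,fx=4,fy=4,interpolation=0)
    best=[]
    for th in ths:
        for LL in (L-3,L,L+3):
            q,f,a,u=plcurves(th,LL)
            base=proj(S,np.vstack([q[0],q[1]]))
            for dx in np.arange(-1.5,1.6,.5):
                for dy in np.arange(-1.5,1.6,.5):
                    im=np.zeros_like(m); cv2.fillConvexPoly(im,cv2.convexHull(np.round((base+[dx+.5,dy+.5])*4).astype(np.int32)),1)
                    # only judge lower 45 mm of shaft
                    pl=proj(S,f+45*a)[0]*4; d=proj(S,f)[0]*4-pl; yy,xx=np.mgrid[:m.shape[0],:m.shape[1]] if not best else G
                    G=(yy,xx); sel=((xx-pl[0])*d[0]+(yy-pl[1])*d[1])>0
                    best.append(((im!=m)[sel].sum(),th,LL,dx,dy))
    best.sort(); return best[:6]
E
python3 - <<'E'
from h import *
import pickle; S=pickle.load(open("s5.pkl","rb"))
for b in tiltfit(S,range(10,20)): print(b)
E
```

```text
(np.int64(457), 14, 113.7, np.float64(-0.5), np.float64(-1.5))
(np.int64(473), 15, 113.7, np.float64(-1.0), np.float64(-1.5))
(np.int64(475), 11, 113.7, np.float64(1.5), np.float64(-1.5))
(np.int64(475), 13, 110.7, np.float64(0.5), np.float64(-1.0))
(np.int64(476), 12, 110.7, np.float64(1.0), np.float64(-1.0))
(np.int64(481), 13, 113.7, np.float64(0.0), np.float64(-1.5))
```

Request:
send_rows(
  commands=[
    [[0.1, -30, 0.3, 0, 0], [0.1, -60, 0.3, 0, 0], [0.1, -76, 0.3, 0, 0], [0.1, -79.5, 0.3, 4, 0], [0.1, -79.5, 0.3, 10, 0], [0.1, -79.5, 0.3, 16, 0], [0.1, -79.5, 0.3, 20, 0], [0.1, -79.5, 0.3, 22, 0], [0.1, -79.5, 0.3, 23, 0], [0.1, -79.5, 0.3, 23, 0]],
  ],
)

```text
t: 16.35
eef_pos: [517.8, 7.4, 191.1]
ee_rot: [[-0.295, 0.956, 0.0], [0.956, 0.295, 0.0], [-0.0, 0.0, -1.0]]
force: [-0.1, -0.3, -3.8]
finger_gap: 29.9
```

```bash
python3 st.py 510 32 186.6;  python3 - <<'E'
from h import *
S=snapshot("scene"); 
import pickle; pickle.dump(S,open("s6.pkl","wb"))
q,f,a,u=plcurves(14.5); print(f.round(1))
q.append(circ(510,32,97,27.75))
c=proj(S,f+40*a)[0].round().astype(int)
cv2.imwrite("pics/d6.png",np.hstack([crop(S,c,50,60,8),crop(S,c,50,60,8,q)]))
E
```

```text
t 16.35 p [517.8   7.4 191.1] yaw 107.15 R33 -1.0 F [-0.1 -0.3 -3.8] gap 29.9 q [ -5.  -5. 100.   0.  84. -22.]
shift [25.8 -0.2  4.5]
[509.7  33.8 103.1]
```

View pics/d6.png

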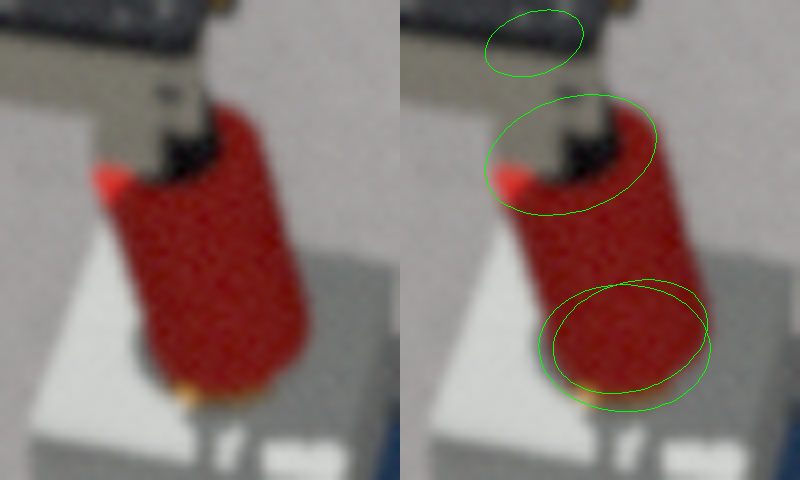

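The leaned foot sits inside the mouth outline, just level with the rim. The lean matches the 14.5° overlay and nothing is touching. Lowering the edge to about 5 mm deep.

Request:
send_rows(
  commands=[
    [[0.1, 0, 0, 1, 0], [0.1, 0, 0, 2, 0], [0.1, 0, 0, 3, 0], [0.1, 0, 0, 4, 0], [0.1, 0, 0, 5, 0], [0.1, 0, 0, 5, 0], [0.1, 0, 0, 5, 0]],
  ],
)

```text
t: 17.1
eef_pos: [517.8, 7.1, 186.1]
ee_rot: [[-0.294, 0.956, -0.0], [0.956, 0.294, 0.0], [0.0, -0.0, -1.0]]
force: [-0.4, -0.1, -3.3]
finger_gap: 29.7
```

```bash
python3 st.py 510 32 187;  python3 - <<'E'
from h import *
print(state()["torque"])
S=snapshot("scene"); 
import pickle; pickle.dump(S,open("s7.pkl","wb"))
for b in tiltfit(S,range(11,19)): print(b)
q,f,a,u=plcurves(14.5); print(f.round(1),(f-25.5*u).round(1))
E
```

```text
t 17.1 p [517.8   7.1 186.1] yaw 107.12 R33 -1.0 F [-0.4 -0.1 -3.3] gap 29.7 q [ -5.  -4. 101.   0.  84. -22.]
shift [26.1 -0.1 -0.9]
[-0.13125391 -0.00826801  0.01053562]
(np.int64(376), 12, 113.7, np.float64(1.5), np.float64(-1.5))
(np.int64(386), 15, 113.7, np.float64(-0.5), np.float64(-1.5))
(np.int64(387), 14, 113.7, np.float64(0.0), np.float64(-1.5))
(np.int64(398), 12, 113.7, np.float64(1.5), np.float64(-1.0))
(np.int64(398), 15, 113.7, np.float64(-0.5), np.float64(-1.0))
(np.int64(402), 13, 110.7, np.float64(1.0), np.float64(-0.5))
[509.7  33.6  98. ] [516.9  10.   91.6]
```

The low edge is about 5.4 mm into the mouth at about 14.5° and free of contact. Now I straighten it: loosen the grip so the plunger hangs itself upright about the jaws, following with the hand.

Request:
send_rows(
  commands=[
    [[0.1, 0, 0, 0, 0], [0.1, 2, 0, 0.5, 0], [0.1, 4, 0, 1, 0], [0.1, 6, 0, 1.5, 0], [0.1, 8, 0, 2, 0], [0.1, 8, 0, 2, 0]],
  ],
  squeeze=3,
)

```text
t: 17.75
eef_pos: [515.3, 15.1, 184.0]
ee_rot: [[-0.295, 0.956, -0.0], [0.956, 0.295, 0.0], [0.0, -0.0, -1.0]]
force: [-0.7, 0.3, -3.8]
finger_gap: 30.0
```

```bash
python3 st.py 510 32 187;  python3 - <<'E'
from h import *
print(state()["torque"])
S=snapshot("scene"); 
import pickle; pickle.dump(S,open("s8.pkl","wb"))
for b in tiltfit(S,range(4,19)): print(b)
E
```

```text
t 17.75 p [515.3  15.1 184. ] yaw 107.15 R33 -1.0 F [-0.7  0.3 -3.8] gap 30.0 q [ -4.  -5. 101.   0.  83. -21.]
shift [17.7 -0.1 -3. ]
[-0.06882152  0.18819884 -0.02002936]
(np.int64(471), 6, 113.7, np.float64(1.5), np.float64(-1.5))
(np.int64(479), 7, 113.7, np.float64(1.0), np.float64(-1.5))
(np.int64(480), 7, 110.7, np.float64(1.0), np.float64(-1.0))
(np.int64(482), 7, 110.7, np.float64(1.0), np.float64(-1.5))
(np.int64(492), 7, 110.7, np.float64(1.5), np.float64(-1.0))
(np.int64(493), 11, 110.7, np.float64(-1.5), np.float64(-1.5))
```

Request:
send_rows(
  commands=[
    [[0.1, 2, 0, 0, 0], [0.1, 4, 0, 0, 0], [0.1, 6, 0, 0, 0], [0.1, 8, 0, 0, 0], [0.1, 10, 0, 0, 0], [0.1, 12, 0, 0, 0], [0.1, 14, 0, 0, 0], [0.1, 16, 0, 0, 0], [0.1, 17.5, 0, 0, 0], [0.1, 17.5, 0, 0, 0], [0.1, 17.5, 0, 0, 0]],
  ],
)

```text
t: 18.9
eef_pos: [510.3, 31.5, 184.1]
ee_rot: [[-0.295, 0.956, 0.0], [0.956, 0.295, -0.0], [-0.0, 0.0, -1.0]]
force: [-0.2, -1.0, -3.4]
finger_gap: 29.8
```

```bash
python3 st.py 510 32 187;  python3 - <<'E'
from h import *
S=snapshot("scene"); 
for b in tiltfit(S,range(-6,12)): print(b)
q,f,a,u=plcurves(0); print(f.round(1))
q.append(circ(510,32,97,27.75))
c=proj(S,f+40*a)[0].round().astype(int)
cv2.imwrite("pics/d9.png",np.hstack([crop(S,c,50,60,8),crop(S,c,50,60,8,q)]))
E
```

```text
t 18.9 p [510.3  31.5 184.1] yaw 107.13 R33 -1.0 F [-0.2 -1.  -3.4] gap 29.8 q [ -2.  -5. 102.  -0.  83. -19.]
shift [ 0.6 -0.1 -2.9]
(np.int64(347), -3, 110.7, np.float64(1.5), np.float64(-1.5))
(np.int64(347), 2, 107.7, np.float64(-1.5), np.float64(-1.5))
(np.int64(352), -1, 110.7, np.float64(0.5), np.float64(-1.5))
(np.int64(356), 1, 107.7, np.float64(-1.0), np.float64(-1.5))
(np.int64(364), -1, 107.7, np.float64(0.5), np.float64(-1.0))
(np.int64(369), -2, 110.7, np.float64(1.0), np.float64(-1.5))
[510.3  31.4  92.4]
```

View pics/d9.png

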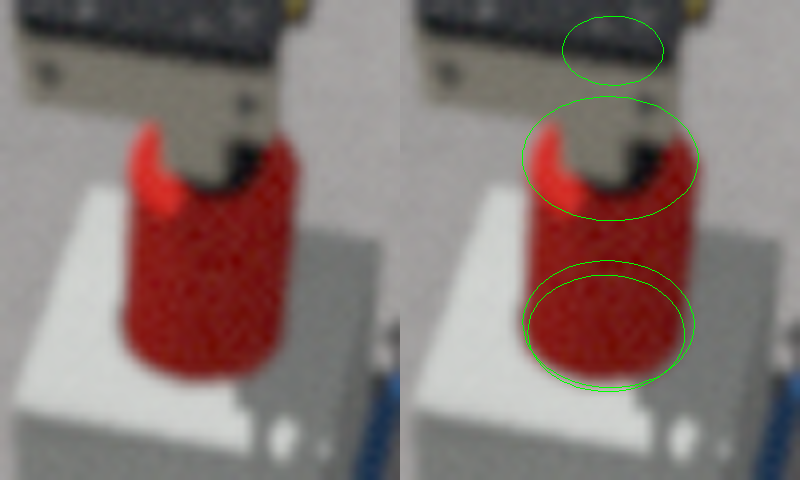

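The plunger stands upright in the mouth (image, about 0°) and its weight is still held. Sliding it down with a light grip.

Request:
send_rows(
  commands=[
    [[0.1, 0, 0, 1.5, 0], [0.1, 0, 0, 3, 0], [0.1, 0, 0, 4.5, 0], [0.1, 0, 0, 6, 0], [0.1, 0, 0, 7, 0], [0.1, 0, 0, 7, 0]],
  ],
  squeeze=8,
)

```text
t: 19.55
eef_pos: [510.2, 31.4, 176.9]
ee_rot: [[-0.294, 0.956, -0.0], [0.956, 0.294, -0.0], [0.0, -0.0, -1.0]]
force: [-1.5, -1.5, -3.7]
finger_gap: 30.0
```

Request:
send_rows(
  commands=[
    [[0.1, 0, 0, 2, 0], [0.1, 0, 0, 4, 0], [0.1, 0, 0, 6, 0], [0.1, 0, 0, 8, 0], [0.1, 0, 0, 10, 0], [0.1, 0, 0, 12, 0], [0.1, 0, 0, 14, 0], [0.1, 0, 0, 16, 0], [0.1, 0, 0, 18, 0], [0.1, 0, 0, 20, 0], [0.1, 0, 0, 22, 0], [0.1, 0, 0, 22, 0]],
  ],
)

```text
t: 20.75
eef_pos: [510.2, 31.4, 154.8]
ee_rot: [[-0.294, 0.956, -0.0], [0.956, 0.294, -0.0], [-0.0, -0.0, -1.0]]
force: [-2.7, -2.9, -3.2]
finger_gap: 29.7
```

Request:
send_rows(
  commands=[
    [[0.1, 0, 0, 1, 0], [0.1, 0, 0, 2, 0], [0.1, 0, 0, 3, 0], [0.1, 0, 0, 4, 0], [0.1, 0, 0, 5, 0], [0.1, 0, 0, 5, 0]],
  ],
)

```text
t: 21.35
eef_pos: [511.2, 31.0, 152.0]
ee_rot: [[-0.294, 0.956, 0.002], [0.956, 0.294, -0.001], [-0.001, 0.002, -1.0]]
force: [-7.5, -4.0, 9.8]
finger_gap: 30.1
```

Contact at about the expected depth. I'll let go, rise, and press on top with shut fingers to check it's home (top should be at z≈183).

Request:
send_rows(
  commands=[
    [[0.5, 0, 0, 0, 0], [0.6, 0, 0, 0, 0], [0.6, 0, 0, 0, 0], [0.6, 0, 0, -15, 0], [0.6, 0, 0, -35, 0], [0.3, 0, 0, -45, 0], [0, 0, 0, -50, 0], [0, 0, 0, -50, 0], [0, 0, 0, -50, 0], [0, 0, 0, -50, 0], [0, 0, 0, -48, 0], [0, 0, 0, -44, 0]],
  ],
)

```text
t: 22.55
eef_pos: [510.2, 31.5, 193.7]
ee_rot: [[-0.294, 0.956, -0.0], [0.956, 0.294, 0.0], [0.0, -0.0, -1.0]]
force: [-1.1, -0.2, -0.1]
finger_gap: 4.0
```

```bash
python3 st.py 510 32 184
```

```text
t 22.55 p [510.2  31.5 193.7] yaw 107.12 R33 -1.0 F [-1.1 -0.2 -0.1] gap 4.0 q [ -2.  -6. 101.  -0.  85. -19.]
shift [ 0.6 -0.   9.7]
```

Request:
send_rows(
  commands=[
    [[0, 0, 0, 2, 0], [0, 0, 0, 4, 0], [0, 0, 0, 6, 0], [0, 0, 0, 7.5, 0], [0, 0, 0, 9, 0], [0, 0, 0, 10, 0], [0, 0, 0, 10, 0]],
  ],
)

```text
t: 23.25
eef_pos: [510.3, 31.5, 184.0]
ee_rot: [[-0.294, 0.956, -0.0], [0.956, 0.294, 0.0], [0.0, -0.0, -1.0]]
force: [-0.0, -0.5, 0.4]
finger_gap: 0.4
```

Request:
send_rows(
  commands=[
    [[0, 0, 0, 0.5, 0], [0, 0, 0, 1, 0], [0, 0, 0, 1.5, 0], [0, 0, 0, 2, 0], [0, 0, 0, 2.5, 0], [0, 0, 0, 2.5, 0]],
  ],
)

```text
t: 23.85
eef_pos: [511.1, 31.5, 183.3]
ee_rot: [[-0.295, 0.956, 0.002], [0.956, 0.295, 0.0], [-0.001, 0.002, -1.0]]
force: [-3.5, 0.1, 9.1]
finger_gap: 0.5
```

Contact at z = 183.3 against 183 expected, so the plunger is home on the discs. Retreating and taking a last look.

Request:
send_rows(
  commands=[
    [[0, 0, 0, -10, 0], [0, 0, 0, -50, 0], [0, 40, 0, -80, 0], [0, 90, 10, -80, 0], [0, 140, 20, -80, 0], [0, 190, 30, -80, 0], [0, 240, 40, -80, 0], [0, 280, 45, -80, 0], [0, 280, 45, -80, 0], [0, 280, 45, -80, 0]],
  ],
)

```text
t: 24.85
eef_pos: [470.4, 313.1, 261.5]
ee_rot: [[-0.297, 0.955, -0.0], [0.955, 0.297, -0.001], [-0.0, -0.001, -1.0]]
force: [-0.5, -0.6, -0.4]
finger_gap: 0.1
```

```bash
python3 st.py
python3 - <<'E'
from h import *
S=snapshot("scene");T=snapshot("top")
q=[circ(510,32,z,r) for z,r in((138,27),(183,15),(97,27.75))]
a=crop(S,(319,195),60,60,6,q); b=crop(T,(309,205),60,60,6,q)
w=cv2.resize(S["frame"][130:330,180:500,::-1],(720,225*2))[:240]
cv2.imwrite("pics/e1.png",np.vstack([np.hstack([a,b]),cv2.resize(S["frame"][130:330,160:520,::-1],(720,240))]))
E
```

```text
t 24.85 p [470.4 313.1 261.5] yaw 107.27 R33 -1.0 F [-0.5 -0.6 -0.4] gap 0.1 q [28.  1. 87. -0. 91. 11.]
```

View pics/e1.png

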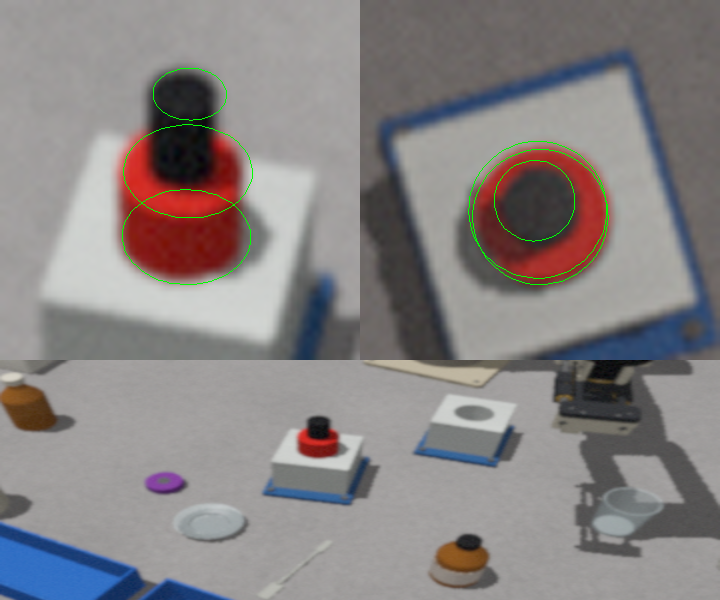

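The plunger stands upright in the far die at the home height (outlines match). The bystanders and the purple disc are in place, and the arm is clear. Handing in.

```bash
python3 -c "
from cell import *
print(finish_job())"
```

```text
the job is handed in; nothing more can be done
None
```

I put both brass discs flat into the bore of the die farther from the base, then fitted the red plunger on top of them and let go. I handed the job in at about 25 s of the 67 s allowed.

- **Leaning the plunger:** the tool can't tilt, so I pushed the shaft against the die's top edge until it leaned in the grip. I then set its low edge into the mouth, loosened the grip so it hung upright, and slid it down onto the discs.
- **Angle and depth:** the lean was about 14.5° and the edge about 5 mm deep. Both are estimates: the image fit only narrowed the angle to about 12–15°, and the depth comes from the grip geometry.
- **Final checks:** pressing the top with shut fingers met contact at z = 183.3 mm, against 183 mm expected for fully home. The last picture shows the plunger upright at that height, the purple disc and the bystanders in view where they were, and the arm clear.
- **Small disagreements:** the two cameras differed by 3–4 mm in x, so I averaged them and confirmed the fit by feel. While sliding down, the plunger met resistance about 2 mm above the computed seat. After I let go, the press on top showed it home. The highest force I read was about 11 N.

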